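# Caliper check of turned plugs into a divided crate

### The job

Check every turned plug on the bench caliper, working up from the smallest diameter to the largest: stand it upright between the jaws, let go of it, and slide the jaw shut on it by the sprung thumb grip, gently but until both jaws press on it with some 5 N (grip about 7 mm into its spring). Checked plugs go upright into empty cells of the divided crate, one per cell and flat on its floor; leave the tins, the amber jar and the loose steel block where they are, and finish with the empty caliper slid fully shut.

Things in the scene. Friction and masses are not known exactly. Their poses are not given: they have to be found in the camera images.
- gauge: Bench caliper, fixed: dark steel base plate (x -60 to +70 mm, y +-110 mm, 12 mm thick), origin on the table. A steel beam 16 mm wide along y at x = +42 mm, top at 40 mm; two jaws reach from it to x = -30 mm, tops 42 mm above the table. Plugs stand on the base plate between the jaws. Place and yaw vary.
- seat (a point): Point on the top of the caliper's base plate (12 mm above the table), gauge x 0, y +20 mm: middle of the space between the jaws when they are fully open (80 mm). A plug with its axis here faces both jaws; up to 6 mm off in x and anywhere free in y will do.
- anvil: The caliper's fixed jaw, a steel bar 80 mm long (x), 14 mm thick and 28 mm tall. Its frame is that of the gauge; its flat measuring face is at y = +60 mm and looks to -y.
- jaw_face (a point): The caliper's sliding jaw, a steel bar 64 mm long, 12 mm thick and 28 mm tall, carried by the slider on the beam. This point lies on its measuring face (gauge y = 60 mm minus the opening), at gauge x 0, 28 mm above the table; the face looks to gauge +y.
- jaw (a joint): Opening between the two jaws in m: 0 fully shut, 0.08 fully open; the slider moves along gauge -y as it opens. It starts anywhere, slides with about 1 N of friction and stays where it is left.
- grip (a joint): Deflection in m of the thumb grip against its spring, relative to the slider: 0 at rest, positive towards closing (gauge +y), stops at +-0.010. The spring gives 1 N per mm; friction of slider and plug takes up to 3 N of it, so at 7 mm both jaws press with about 4 to 6 N; beyond 10 mm it is rigid.
- grip_mid (a point): Thumb grip of the sliding jaw, an upright black block 14 mm thick (gauge y), 22 mm wide (x), 34 mm tall on top of the slider; pinch it from above, a finger either side in gauge y, and pull along y. This point is 67 mm above the table (block 47 to 81 mm; slider top 46 mm), at gauge x +42 mm, at rest 30 mm behind the measuring face.
- crate: White fixed divided crate, 139 (x) x 206 (y) x 35 mm high, floor and walls 5 mm, with 2 x 3 cells, each 62 x 62 mm inside. Origin at the table under its middle; the cell centres are at x = +-33.5 mm and y = -67, 0, +67 mm; the cell floors are at z = 5 mm.
- plug34: Turned aluminium plug, the smallest of four sizes: a round body 34 mm in diameter and 32 mm high with a spigot 18 mm in diameter and 18 mm high on top (50 mm in all). Origin at the centre of the underside, z up along the axis. Weighs 0.06 to 0.27 kg. May be absent.
- plug40: Turned aluminium plug, the second of four sizes: a round body 40 mm in diameter and 32 mm high with a spigot 18 mm in diameter and 18 mm high on top (50 mm in all). Origin at the centre of the underside, z up along the axis. Weighs 0.06 to 0.27 kg. May be absent.
- plug46: Turned aluminium plug, the third of four sizes: a round body 46 mm in diameter and 32 mm high with a spigot 18 mm in diameter and 18 mm high on top (50 mm in all). Origin at the centre of the underside, z up along the axis. Weighs 0.06 to 0.27 kg. May be absent.
- plug52: Turned aluminium plug, the largest of four sizes: a round body 52 mm in diameter and 32 mm high with a spigot 18 mm in diameter and 18 mm high on top (50 mm in all). Origin at the centre of the underside, z up along the axis. Weighs 0.06 to 0.27 kg. May be absent.
- tin1: Small closed sample tin, 42 mm in diameter and 42 mm high, already standing in a cell of the crate; to be left there. Origin at the centre of its underside. May be absent.
- tin2: Small closed sample tin, 42 mm in diameter and 42 mm high, already standing in a cell of the crate; to be left there. Origin at the centre of its underside. May be absent.
- tin3: Small closed sample tin, 42 mm in diameter and 42 mm high, already standing in a cell of the crate; to be left there. Origin at the centre of its underside. May be absent.
- jar: Bystander: amber glass jar, 42 mm in diameter and 60 mm high, origin at the centre of its underside.
- block: Bystander: steel block 50 x 30 x 12 mm lying flat, origin at the centre of its underside.
Things that resemble listed ones, but are neither listed nor needed, are in the scene too. Leave any blue look-alike of the plug52 alone.

How it is judged:
On the way, in this order (a step that is already met when the one before it is completed fails the run):
1. the 34 mm plug stands upright, let go of, between the jaws, pressed by both with more than 2 N (contact force between each of jaw, anvil and plug34 above 2 N and angle between plug34's own z axis and vertical below 0.12 rad and contact force between the fingers and plug34 below 0.5 N), for 0.2 s.
2. the 40 mm plug stands upright, let go of, between the jaws, pressed by both with more than 2 N (contact force between each of jaw, anvil and plug40 above 2 N and angle between plug40's own z axis and vertical below 0.12 rad and contact force between the fingers and plug40 below 0.5 N), for 0.2 s.
3. the 46 mm plug stands upright, let go of, between the jaws, pressed by both with more than 2 N (contact force between each of jaw, anvil and plug46 above 2 N and angle between plug46's own z axis and vertical below 0.12 rad and contact force between the fingers and plug46 below 0.5 N), for 0.2 s.
4. the 52 mm plug stands upright, let go of, between the jaws, pressed by both with more than 2 N (contact force between each of jaw, anvil and plug52 above 2 N and angle between plug52's own z axis and vertical below 0.12 rad and contact force between the fingers and plug52 below 0.5 N), for 0.2 s.
At the end, for the whole second after the job is handed in: every plug present stands upright (within 7 degrees) and at rest on the floor of a cell of the crate, the tins still stand in theirs, and the caliper's jaws are shut to less than 3 mm (x of plug34 in the frame of crate between -0.066 and 0.066 m and y of plug34 in the frame of crate between -0.1 and 0.1 m and z of each of plug34, plug40, plug46, plug52, tin1, tin2, tin3 in the frame of crate below 0.01 m and angle between each of plug34, plug40, plug46, plug52, tin1, tin2, tin3's own z axis and vertical below 0.12 rad and linear speed of each of plug34, plug40, plug46, plug52 below 0.03 m/s and x of plug40 in the frame of crate between -0.066 and 0.066 m and y of plug40 in the frame of crate between -0.1 and 0.1 m and x of plug46 in the frame of crate between -0.066 and 0.066 m and y of plug46 in the frame of crate between -0.1 and 0.1 m and x of plug52 in the frame of crate between -0.066 and 0.066 m and y of plug52 in the frame of crate between -0.1 and 0.1 m and x of tin1 in the frame of crate between -0.066 and 0.066 m and y of tin1 in the frame of crate between -0.1 and 0.1 m and x of tin2 in the frame of crate between -0.066 and 0.066 m and y of tin2 in the frame of crate between -0.1 and 0.1 m and x of tin3 in the frame of crate between -0.066 and 0.066 m and y of tin3 in the frame of crate between -0.1 and 0.1 m and value of joint jaw below 0.003 m); the robot touches nothing.
It fails at once if a plug squeezed with more than 25 N between the jaws (contact force between each of jaw, anvil and plug34 above 25 N or contact force between each of jaw, anvil and plug40 above 25 N or contact force between each of jaw, anvil and plug46 above 25 N or contact force between each of jaw, anvil and plug52 above 25 N).
It fails at once if the jar or the steel block pushed more than 8 cm from its place (distance of any of jar, block from where it was at the start of the episode above 0.08 m).
It fails at once if the jar knocked over (angle between jar's own z axis and vertical above 0.7 rad).
It fails at once if a tin taken from its cell of the crate (distance of any of tin1, tin2, tin3 from where it was at the start of the episode above 0.05 m).
Of plug34, plug40, plug46, plug52 only 2 to 3 are there at a start; the rules pass over those that are not, and their reading is None.
Of tin1, tin2, tin3 only 1 to 2 are there at a start; the rules pass over those that are not, and their reading is None.
At some moment in a run one of plug34, plug40, plug46, plug52 may be knocked a few centimetres aside while the robot is not near it.
It also fails if it takes over 210 s, if anything falls off the work surface, if the arm or the gripper's body presses on something with over 40 N, if the wrist force passes 120 N, or if a joint passes its speed limit or range.

### The arm

A 7-joint arm with a two-finger parallel gripper is mounted at the origin on the work surface. World frame = base frame: x ahead of the robot, y to its left, z up, the work surface at z = 0. Lengths are in m, angles in rad, forces in N, time in s.
With the tool pointing down it reaches from about 0.425 to 0.875 m from the base axis. Payload 8.4 kg.
Tool frame: the origin (TCP) lies midway between the tips of the shut fingers; the grasp point (between the pads) lies behind it (r.hold_point_z is the z of the grasp point in the tool frame, in m); z points along the fingers, y is the line along which they close (so a half turn about z gives the same grasp; the last joint's range is limited). The gripper opens to 87 mm and grips with 3 to 60 N. Pads are 19 mm wide; open, the fingers measure 117 mm over their backs; the gripper's body (75 mm by 190 mm) begins 51 mm behind the grasp point.
Start: joints at [1.068, 0.333, 0.04, 1.465, -0.013, 1.343, -0.059], TCP at [0.255, -0.598, 0.223] pointing down, gripper open.
Joint ranges: [-2.58, 2.58], [-0.38, 2.09], [-1.3, 1.39], [0.25, 2.4], [-1.5, 4.64], [0.08, 2.09], [-2.65, 2.65]. Speed limits (rad/s): [2.22, 2.22, 2.79, 2.79, 3.14, 3.14, 3.14].

### API

Orientations are given as a rotation vector (axis times angle).
In Python, from workcell import r gives the robot as it stands. Calls block until the motion is done:
- r.reach(position, orientation): joint-space move of the TCP to a pose.
- r.movel(position, orientation=None, rate=0.15, threshold=None): straight line of the TCP; orientation=None keeps the orientation; rate is the mean speed in m/s. With threshold (N) it stops when the force on the tool has changed by that much, and returns True; else False.
- r.movej(angles): joint-space move.
- r.move_gripper(opening, newtons=None): opening from 0.0 (shut) to 1.0 (fully open); newtons is the grip in N (None keeps the last); returns when the fingers have stopped.
- r.pause(seconds).
- r.ik(position, orientation): joint angles nearest the present ones, or None.
- r.camera(name): name is "scene" or "top" or "wrist"; returns a dict with "frame" (420x560x3 uint8, red, green, blue), "camera_matrix" (3x3 intrinsics, pixels), "world_to_cam" (4x4, takes a point from world to camera coordinates). Camera axes: x right, y up, looking along -z (the intrinsics and any distortion apply to the point x, -y, -z); pixel columns grow to the right and rows downward; lengths in m; the calibration is good to about 2 mm. A picture is of the moment at which its call begins. There is no depth.
A pose or a line that the arm cannot do raises r.MotionError and nothing moves.
- r.close_job(): hands the job in; it is judged then, once.
Readings, each from a call of its own:
- r.read_t(): time.
- r.read_joints(): joint angles.
- r.read_joint_velocities(): joint speeds.
- r.read_joint_torque(): joint torques, N m.
- r.read_position(): TCP position.
- r.read_tool_rot(): TCP orientation.
- r.read_contact_force(): force on the tool from outside, world axes, zero at the start.
- r.read_wrist_torque(): the same for the moment, N m.
- r.read_finger_gap(): opening from 0.0 (shut) to 1.0 (fully open).
- r.read_grasp_force(): force on a finger pad.
Only numpy, scipy, OpenCV 4.12 (cv2) and the standard library are available. Lean on these libraries where they do the work, as an engineer would, in place of code of your own. Each camera call takes 0.05 s, during which the arm holds its last target. There are 200 camera calls.

## Working session

There is one attempt and no reset: what is moved stays moved. The work goes in short steps, each a Python script; the robot and the scene stay as the last script left them, time stands still between calls to the robot, and variables do not carry over. Pictures are saved under pics/ and viewed, at most 14 in all, crops included, and the job is handed in when it is done.

```bash
mkdir -p pics; ls
python3 - <<'E'
from workcell import r
import cv2,numpy as np
for n in("scene","top"):
    c=r.camera(n); cv2.imwrite(f"pics/{n}0.png",c["frame"][:,:,::-1]); np.savez(f"{n}0.npz",**c)
    print(n,c["camera_matrix"].tolist(),np.round(c["world_to_cam"],3).tolist(),[k for k in c])
print(r.hold_point_z,r.read_tool_rot(),r.read_t())
E
```

```text
pics
scene [[457.2862315936447, 0.0, 287.7824482748605], [0.0, 457.2862315936447, 209.5604769642114], [0.0, 0.0, 1.0]] [[-0.582, 0.813, -0.011, 0.341], [-0.692, -0.489, 0.531, 0.328], [0.426, 0.317, 0.847, -1.216], [0.0, 0.0, 0.0, 1.0]] ['frame', 'camera_matrix', 'world_to_cam']
top [[384.1297729638221, 0.0, 274.06618433409733], [0.0, 384.1297729638221, 211.04830208628684], [0.0, 0.0, 1.0]] [[-0.018, -1.0, -0.015, -0.008], [0.993, -0.019, 0.115, -0.536], [-0.116, -0.013, 0.993, -0.989], [0.0, 0.0, 0.0, 1.0]] ['frame', 'camera_matrix', 'world_to_cam']
-0.0187 [-3.07636130e+00 -6.29742704e-01  5.90411493e-04] 0.1
```

View pics/top0.png

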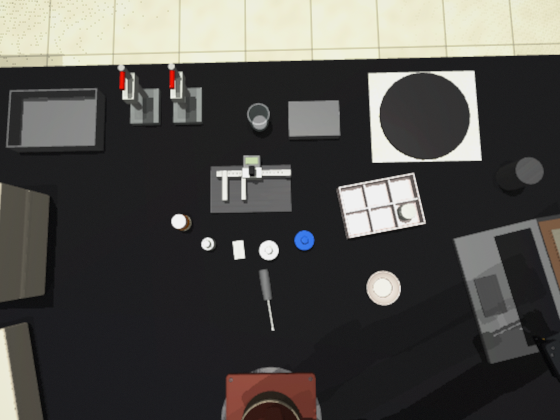

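View pics/scene0.png

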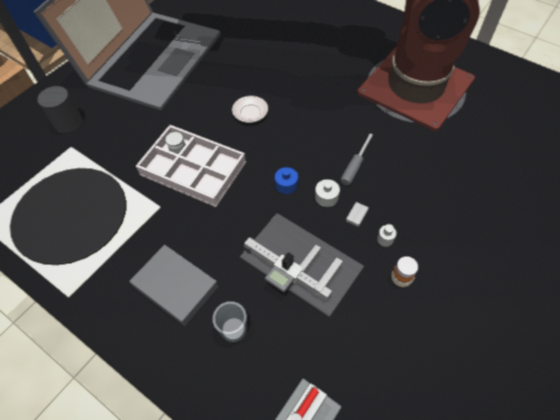

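Top view: the white turned plugs are at (208,244) (small) and (269,250) (large). The blue look-alike at (304,240) is not wanted. The jar is at (181,222), the block at (239,250), and the crate has one tin at (408,211). In the caliper, the anvil is at (225,186), the sliding jaw at (243,188) and the grip at (252,171). Next I'll confirm with an enlarged crop and measure.

```bash
cat > h.py <<'E'
import numpy as np,cv2
def load(n): return dict(np.load(n))
def ray(c,p):
    W=c["world_to_cam"];R=W[:3,:3];o=-R.T@W[:3,3]
    q=np.linalg.inv(c["camera_matrix"])@[p[0],p[1],1]
    return o,R.T@(q*[1,-1,-1])
def plane(c,p,z):
    o,d=ray(c,p);return o+d*(z-o[2])/d[2]
def proj(c,X):
    W=c["world_to_cam"];q=(W[:3,:3]@np.asarray(X)+W[:3,3])*[1,-1,-1];q=c["camera_matrix"]@q;return q[:2]/q[2]
def tri(cs,ps):
    A=np.zeros((3,3));b=np.zeros(3)
    for c,p in zip(cs,ps):
        o,d=ray(c,p);d/=np.linalg.norm(d);M=np.eye(3)-np.outer(d,d);A+=M;b+=M@o
    return np.linalg.solve(A,b)
E
python3 - <<'E'
from h import *
t=load("top0.npz");s=load("scene0.npz")
a=t["frame"][150:265,165:325,::-1];b=s["frame"][155:320,235:430,::-1]
A=cv2.resize(a,(800,575),interpolation=cv2.INTER_CUBIC);B=cv2.resize(b,(702,594),interpolation=cv2.INTER_CUBIC)
f=lambda I:(255*(I/255.)**.6).astype(np.uint8)
cv2.imwrite("pics/ca.png",f(A));cv2.imwrite("pics/cb.png",f(B))
# white-ish blobs
for n,c in(("top",t),("scene",s)):
    g=c["frame"].astype(int);m=((g.min(2)>110)).astype(np.uint8)
    k,_,st,ce=cv2.connectedComponentsWithStats(m)
    for i in range(1,k):
        if 15<st[i,4]<4000: print(n,st[i],ce[i].round(1),plane(c,ce[i],.03).round(3))
E
```

```text
top [170  71  13  28 197] [177.3  88.5] [0.883 0.244 0.03 ]
top [ 368   70  114   93 3777] [422.7 117.5] [ 0.784 -0.426  0.03 ]
top [122  73  13  27 200] [128.7  88.9] [0.885 0.38  0.03 ]
top [  18   89   79   58 3273] [ 59. 123.] [0.792 0.57  0.03 ]
top [145  88  14  35 254] [154.2 102.6] [0.844 0.308 0.03 ]
top [188  88  14  34 257] [197.2 101.6] [0.844 0.189 0.03 ]
top [138  94   4  10  31] [139.5  98.2] [0.858 0.349 0.03 ]
top [ 289  101   51   35 1746] [313.9 118.2] [ 0.789 -0.131  0.03 ]
top [173 103  13  20 209] [178.3 113.5] [0.811 0.241 0.03 ]
top [247 103  23  26 230] [258.7 118.4] [0.792 0.02  0.03 ]
top [130 104  13  19 186] [135.6 115.1] [0.81  0.359 0.03 ]
top [ 216  155   75   46 1009] [246.8 174.6] [0.636 0.054 0.03 ]
top [ 338  172   88   66 3828] [380.1 205.5] [ 0.546 -0.299  0.03 ]
top [  0 183   2  25  33] [  0.2 193.2] [0.599 0.721 0.03 ]
top [171 214  15  15 184] [178.2 220.8] [0.515 0.238 0.03 ]
top [ 454  220  106   96 2879] [497.  258.5] [ 0.401 -0.595  0.03 ]
top [552 229   8  24 101] [556.8 237.6] [ 0.452 -0.754  0.03 ]
top [201 237  13  14 140] [207.1 243.
[... 1402 characters left out ...]
32  96  36  27 759] [249.6 108.6] [ 0.339 -0.292  0.03 ]
scene [343 134  29  47 259] [355.8 160.7] [0.328 0.008 0.03 ]
scene [315 179  25  21 407] [327.  189.2] [ 0.433 -0.002  0.03 ]
scene [219 190   7  10  18] [221.9 194.5] [ 0.577 -0.183  0.03 ]
scene [347 202  21  23 297] [357.  213.1] [0.448 0.084 0.03 ]
scene [379 224  18  17 219] [387.4 232.1] [0.451 0.159 0.03 ]
scene [ 245  238   98   60 1802] [295.6 268.4] [0.629 0.051 0.03 ]
scene [ 131  246   84   75 3267] [172.6 282.1] [ 0.792 -0.129  0.03 ]
scene [397 256  21  20 335] [407.1 265.6] [0.496 0.228 0.03 ]
scene [213 302  33  37 513] [231.3 323.6] [0.789 0.018 0.03 ]
scene [ 276  379   64   41 1347] [308.8 404.9] [0.822 0.214 0.03 ]
```

View pics/ca.png

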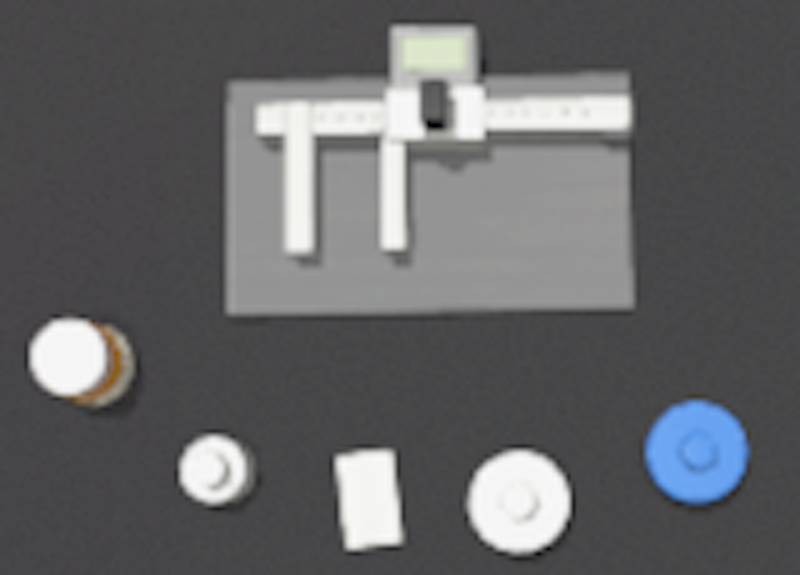

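View pics/cb.png

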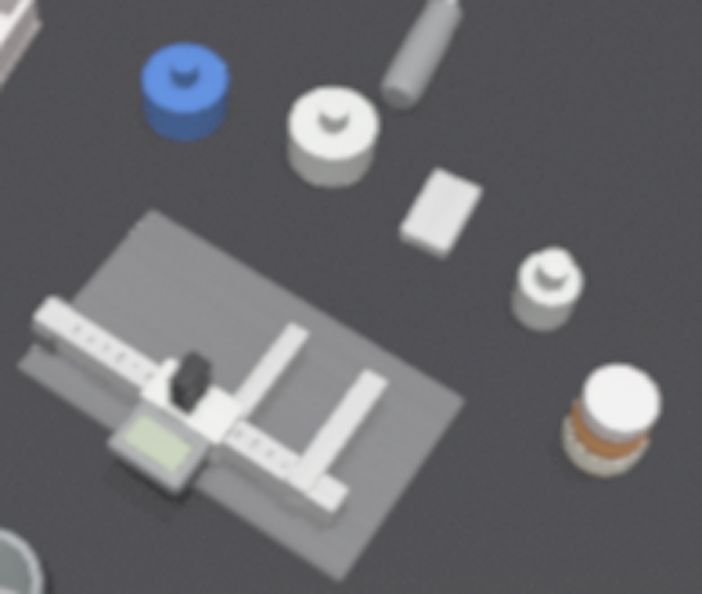

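The crop confirms two plugs. The white one at top pixels (269,250) is about 20.8 px wide, the same as the blue look-alike, so it is plug52. The one at (208,244) is about 14 px, so it is plug34. The jar has an amber body with a white lid, and the flat rectangle is the block. Next I'll fix the caliper and crate poses.

Run:
```python
from h import *
from scipy.optimize import least_squares
t=load("top0.npz");s=load("scene0.npz")
G=np.array([[70,110],[70,-110],[-60,-110],[-60,110]])/1e3
f=lambda P,k,o:(np.array(P)+.5)/k-.5+o
pt=f([[228,81],[629,73],[634,307],[227,314]],5,[165,150])
ps=f([[341,580],[20,365],[152,210],[463,402]],3.6,[235,155])
W=[np.array([plane(c,p,.012)[:2] for p in P]) for c,P in((t,pt),(s,ps))]
def pose(q,P): c,S=np.cos(q[2]),np.sin(q[2]);return P@np.array([[c,S],[-S,c]])+q[:2]
for w in W: 
    q=least_squares(lambda q:(pose(q,G)-w).ravel(),[.6,.05,0]);print(q.x.round(4),(q.fun*1e3).round(1))
q=least_squares(lambda q:np.r_[(pose(q,G)-W[0]).ravel(),(pose(q,G)-W[1]).ravel()],[.6,.05,0]).x;print("gauge",q.round(4))
# grip, jaw face points in top
for nm,p,z in(("grip_top",(430,98),.081),("jawL",(381,245),.042),("jawR",(406,248),.042),("anvR",(314,250),.042)):
    w=plane(t,f(p,5,[165,150]),z);d=w[:2]-q[:2];c,S=np.cos(q[2]),np.sin(q[2]);print(nm,(c*d[0]+S*d[1]).round(4),(-S*d[0]+c*d[1]).round(4))
for nm,p in(("p34",(213.5,470)),("p52",(519.5,501.5))): print(nm,plane(t,f(p,5,[165,150]),.032).round(4))
for nm,p in(("p34",(208,470)),("p52",(518,501))): print(nm,"spig",plane(t,f(p,5,[165,150]),.05).round(4))
for nm,p in(("p34",(549,285)),("p52",(333.5,129))): print(nm,"scene",plane(s,f(p,3.6,[235,155]),.032).round(4))
for c,n in((t,"top"),(s,"scene")):
    g=c["frame"].astype(int);m=(g.min(2)>110).astype(np.uint8)
    k,l,st,ce=cv2.connectedComponentsWithStats(m)
    if n=="top":
        i=l[205,380] or max(range(1,k),key=lambda i:-abs(ce[i]-[380,205]).sum())
        R=cv2.minAreaRect(np.argwhere(l==i)[:,::-1].astype(np.float32));print(R,plane(c,R[0],.035))
        print([plane(c,p,.035).round(4) for p in cv2.boxPoints(R)])
A=cv2.resize(t["frame"][165:245,330:430,::-1],(600,480),interpolation=cv2.INTER_CUBIC)
B=cv2.resize(s["frame"][120:210,130:250,::-1],(600,450),interpolation=cv2.INTER_CUBIC)
A=cv2.resize(A,None,fx=.66,fy=.66);B=cv2.resize(B,None,fx=.66,fy=.66)
M=np.zeros((320,800,3),np.uint8);M[:A.shape[0],:396]=A;M[:B.shape[0],400:796]=B;cv2.imwrite("pics/crate.png",M)
```

```text
[ 0.5973  0.0457 -0.0017] [ 0.5 -0.2  0.4  0.3 -0.4  0.3 -0.5 -0.3]
[ 0.5967  0.0462 -0.0026] [ 1.6  0.6  1.3 -1.  -1.1 -0.6 -1.8  1. ]
gauge [ 0.597   0.0459 -0.0021]
grip_top 0.0423 -0.0062
jawL -0.0274 0.0232
jawR -0.0293 0.01
anvR -0.0295 0.0587
p34 [0.4531 0.1595 0.032 ]
p52 [ 0.4337 -0.0015  0.032 ]
p34 spig [0.4525 0.159  0.05  ]
p52 spig [ 0.4337 -0.0012  0.05  ]
p34 scene [0.4565 0.1606 0.032 ]
p52 scene [0.4367 0.0008 0.032 ]
((381.564208984375, 204.83380126953125), (53.14165496826172, 79.58029174804688), 79.11447143554688) [ 0.54665319 -0.30182928  0.035     ]
[array([ 0.5987, -0.1876,  0.035 ]), array([ 0.635 , -0.3966,  0.035 ]), array([ 0.4953, -0.4144,  0.035 ]), array([ 0.4598, -0.2087,  0.035 ])]
```

View pics/crate.png

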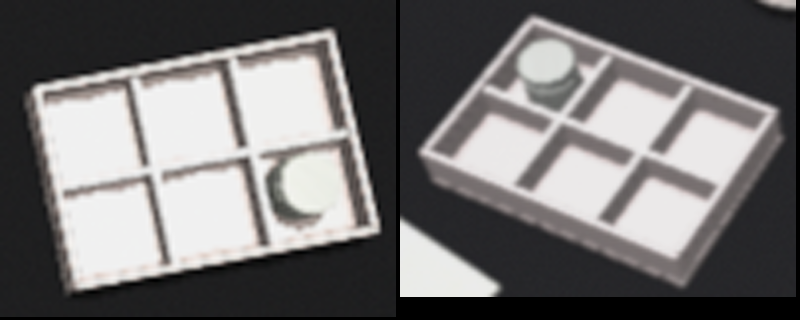

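The crate has one tin, in the cell at top (408,211) = crate (-x,-y). The other five cells are empty, and I'll use the +y column. First move is opening the jaw.

```bash
cat > rob.py <<'E'
from h import *
from workcell import r
from scipy.spatial.transform import Rotation as Ro
GQ=np.array([.597,.0459,-.0021])
def fr(q,x,y): c,S=np.cos(q[2]),np.sin(q[2]);return np.array([q[0]+c*x-S*y,q[1]+S*x+c*y])
def ori(yaw,p):  # tool down, fingers closing along world angle 90deg+yaw
    best=None
    for k in(0,np.pi):
        a=yaw+k;y=np.array([-np.sin(a),np.cos(a),0]);z=np.array([0,0,-1.]);R=np.c_[np.cross(y,z),y,z]
        v=Ro.from_matrix(R).as_rotvec();j=r.ik(p,v)
        if j is not None:
            d=abs(np.array(j)-r.read_joints()).max()
            if best is None or d<best[0]: best=(d,v)
    return best[1]
def above(xy,yaw,z=.16): p=[*xy,z];r.reach(p,ori(yaw,p))
def to(xy,z,rate=.1,th=None): return r.movel([*xy,z],None,rate,th)
def grip_xy(op): return fr(GQ,.042,.03-op)
def op_mm(mm,n=None): r.move_gripper(mm/87,n)
def fy():
    f=np.array(r.read_contact_force());c,S=np.cos(GQ[2]),np.sin(GQ[2]);return -S*f[0]+c*f[1]
def shot(n,name):
    c=r.camera(name);np.savez(n+".npz",**c);cv2.imwrite(f"pics/{n}.png",c["frame"][:,:,::-1]);return c
E
python3 - <<'E'
from rob import *
t=load("top0.npz");s=load("scene0.npz")
a=[plane(t,np.array(p)/3.96+[330,165],.035) for p in((152,172),(252,153))]
b=[plane(s,(np.array(p)-[400,0])/3.3+[130,120],.035) for p in((643,158),(560,120))]
for w in(a,b):
    d=w[0]-w[1];print("crate",((w[0]+w[1])/2).round(4),np.linalg.norm(d).round(4),np.arctan2(-d[0],d[1]).round(4))
op_mm(45)
g=grip_xy(.0365);above(g,GQ[2],.2);f0=fy()
to(g,.0515,.12,8);print(r.read_position())
op_mm(0,15);print("gap mm",r.read_finger_gap()*87,r.read_grasp_force(),fy()-f0)
e=grip_xy(.082);to(e,.0515,.06);print(r.read_position(),fy()-f0)
r.pause(.2);print(fy()-f0,r.read_t())
op_mm(45);to(e,.16);shot("top1","top");shot("w1","wrist")
E
```

```text
crate [ 0.5435 -0.3002  0.035 ] 0.0679 0.1694
crate [ 0.5517 -0.2954  0.035 ] 0.07 0.1189
[0.63960425 0.03942753 0.05242595]
gap mm 13.983462584257202 15.000009181676432 0.7979132512053372
[ 0.63900098 -0.00564057  0.05155671] 3.7337242086677938
3.1057984318120737 6.825
```

```bash
cat >> rob.py <<'E'
def plugs(c):
    g=c["frame"].astype(int);m=(g.min(2)>110).astype(np.uint8)
    k,l,st,ce=cv2.connectedComponentsWithStats(m)
    return [(st[i,4],ce[i].round(1)) for i in range(1,k) if 100<st[i,4]<400 and 150<ce[i][0]<330 and ce[i][1]>205 and ce[i][1]<280]
def pick(xy,yaw=0):
    op_mm(45);above(xy,yaw+np.pi/2,.12);to(xy,.035,.1,8);print("z",r.read_position()[2]);op_mm(0,8);g1=r.read_finger_gap()*87
    op_mm(45);to(xy,.075);above(xy,yaw,.075);to(xy,.035,.1);op_mm(0,25)
    print("gaps",g1,r.read_finger_gap()*87,"F",r.read_grasp_force())
    to(xy,.16);print("after lift",r.read_finger_gap()*87)
E
python3 - <<'E'
from rob import *
print(plugs(load("top0.npz")),plugs(load("top1.npz")))
pick(np.array([.4548,.160]));print(r.read_t());shot("w2","wrist")
E
```

```text
[(np.int32(184), array([178.2, 220.8])), (np.int32(140), array([207.1, 243.4])), (np.int32(221), array([238.2, 249.2])), (np.int32(327), array([268.4, 249.8]))] [(np.int32(184), array([178.2, 220.8])), (np.int32(140), array([207.1, 243.4])), (np.int32(220), array([238.2, 249.3])), (np.int32(114), array([262.9, 251.3]))]
z 0.03550347673196519
gaps 17.763713700773007 17.336731340664425 F 25.00038117170334
after lift 17.376771682861516
17.125
```

View pics/w2.png

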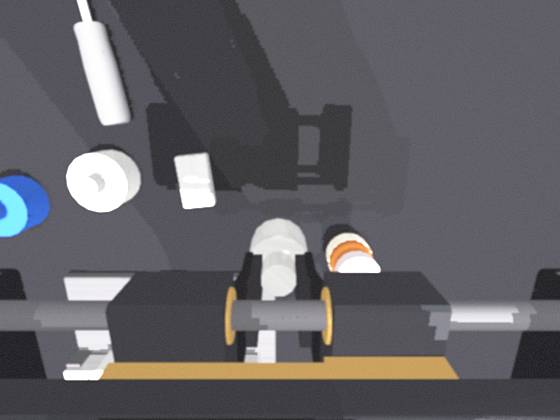

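The wrist view shows plug34 held upright between the pads at (278,255). Plug52 is at (103,180), next to the block and the blue look-alike. Now I'll place it and check it.

```bash
cat >> rob.py <<'E'
def measure(R):
    s=fr(GQ,0,.06-R-.005);above(s,GQ[2],.16);to(s,.06,.1)
    hit=to(s,.0445,.03,4);print("down",hit,r.read_position());op_mm(45);to(s,.16,.12)
    shot("seat%d"%(R*2e3),"top")
    g=grip_xy(.08);above(g,GQ[2],.14);to(g,.0515,.12,8);op_mm(0,15)
    r.pause(.2);f0=fy();op=2*R
    print("gap",r.read_finger_gap()*87)
    to(grip_xy(op+.006),.0515,.06);r.pause(.2);print("slide F",fy()-f0)
    d=-.006
    while d<.011:
        d+=.001;to(grip_xy(op-d),.0515,.01);r.pause(.1);F=fy()-f0;print(round(d*1e3),round(F,2),end=" | ")
        if F<-6.7: break
    r.pause(.8);print("F",fy()-f0,r.read_t());shot("meas%d"%(R*2e3),"top")
def reopen():
    to(grip_xy(.082),.0515,.06);op_mm(45);to(grip_xy(.082),.16);shot("reopen","top");print(r.read_t())
E
python3 - <<'E'
from rob import *
measure(.017)
A=cv2.resize(load("meas34.npz")["frame"][150:230,200:300,::-1],(500,400),interpolation=cv2.INTER_CUBIC)
B=cv2.resize(load("seat34.npz")["frame"][150:230,200:300,::-1],(300,240),interpolation=cv2.INTER_CUBIC)
M=np.zeros((400,800,3),np.uint8);M[:,:500]=A;M[:240,500:]=B;cv2.imwrite("pics/m34.png",M)
E
```

```text
down True [0.59707645 0.08382682 0.04692123]
gap 14.05148169744596
slide F -0.6596131641037385
-5 -1.39 | -4 -1.99 | -3 -2.74 | -2 -2.9 | -1 -2.54 | 0 -3.73 | 1 -2.76 | 2 -1.98 | 3 -3.71 | 4 -3.46 | 5 -4.32 | 6 -5.61 | 7 -6.06 | 8 -6.35 | 9 -7.45 | F -6.697710140227599 30.6667
```

View pics/m34.png

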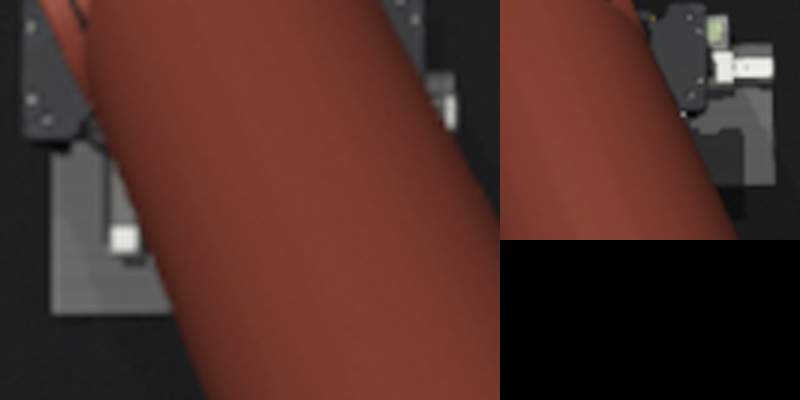

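The top view is blocked by the arm, so I'll check from the scene camera before reopening.

Run:
```python
from rob import *
c=shot("s34","scene")
cv2.imwrite("pics/s34c.png",cv2.resize(c["frame"][180:330,220:420,::-1],(800,600),interpolation=cv2.INTER_CUBIC))
```

```text
(no output)
```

View pics/s34c.png

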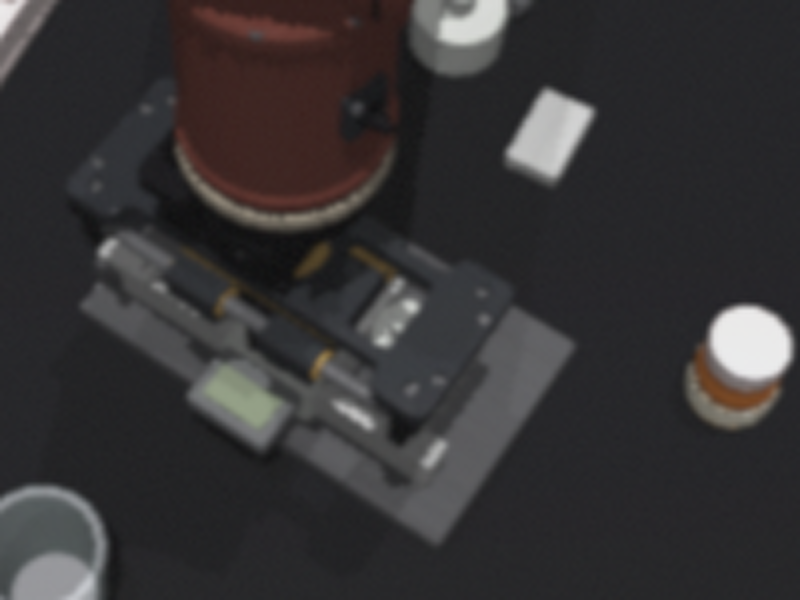

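The gripper body mostly hides the plug. I can see part of it between the jaws at crop (395,310). I'll reopen the jaw and check the plug's place against the anvil.

Run:
```python
from rob import *
reopen()
above(fr(GQ,-.09,-.08),GQ[2],.22)
c=shot("w3","wrist");d=shot("s3","scene");t=shot("t3","top")
A=cv2.resize(c["frame"][:,:,::-1],(440,330));B=cv2.resize(d["frame"][190:310,240:360,::-1],(340,340))
M=np.zeros((340,800,3),np.uint8);M[:330,:440]=A;M[:,450:790]=B;cv2.imwrite("pics/m3.png",M)
print(proj(d,[*fr(GQ,0,.043),.044]),plugs(t))
```

```text
33.975
[320.80846463 263.62934114] [(np.int32(184), array([178.2, 220.8])), (np.int32(218), array([238.2, 249.3]))]
```

View pics/m3.png

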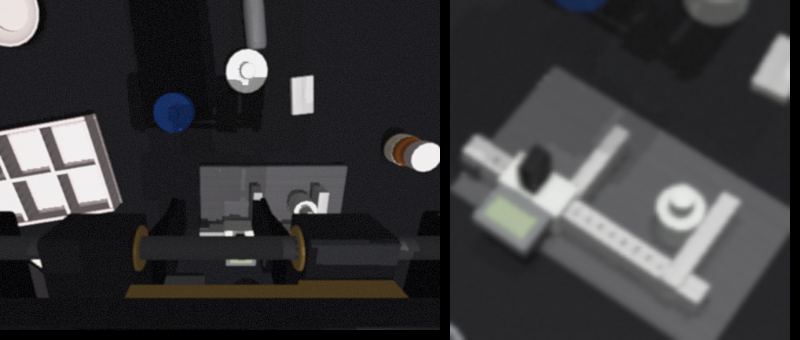

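Plug34 stands upright against the anvil. It is at scene (321,263), and I predicted (320.8,263.6). The jaw is open. Next I'll refine the crate pose with a wrist view.

Run:
```python
from rob import *
above([.66,-.29],0,.25);c=shot("w4","wrist")
for x in(-.033,0,.033):pass
q=np.array([.5475,-.298,.16])
print([proj(c,[*fr(q,0,y),.035]).round(1) for y in(.0335,-.0335)])
cv2.imwrite("pics/w4c.png",cv2.resize(c["frame"][:300,:,::-1],(800,429)))
```

```text
[array([299.6,  75.6]), array([237. ,  86.2])]
```

View pics/w4c.png

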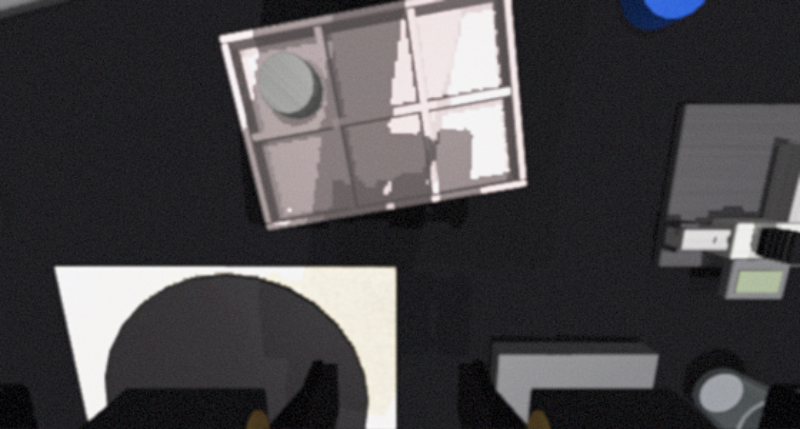

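Run:
```python
from rob import *
from scipy.optimize import least_squares
t=load("top0.npz");s=load("scene0.npz");w=load("w4.npz")
T=lambda p:np.array(p)/3.96+[330,165]
S=lambda p:(np.array(p)-[400,0])/3.3+[130,120]
Wp=lambda p:np.array(p)/1.4286
O=[(t,T((152,172)),0,.0335),(t,T((252,153)),0,-.0335),(t,T((38,88)),.0695,.103),(t,T((334,31)),.0695,-.103),(t,T((380,230)),-.0695,-.103),
(s,S((643,158)),0,.0335),(s,S((560,120)),0,-.0335),(s,S((421,155)),.0695,-.103),(s,S((534,17)),-.0695,-.103),(s,S((777,111)),-.0695,.103),
(w,Wp((425,104)),0,.0335),(w,Wp((337,125)),0,-.0335),(w,Wp((526,185)),.0695,.103),(w,Wp((268,228)),.0695,-.103),(w,Wp((222,38)),-.0695,-.103)]
for sel in(O[:5],O[5:10],O[10:],O):
    q=least_squares(lambda q:np.ravel([proj(c,[*fr(q,x,y),.035])-p for c,p,x,y in sel]),[.547,-.298,.16]);print(q.x.round(4),abs(q.fun).max().round(2))
```

```text
[ 0.5448 -0.3024  0.1694] 1.52
[ 0.5494 -0.2976  0.1649] 1.83
[ 0.5466 -0.2997  0.1716] 1.86
[ 0.5467 -0.2998  0.1702] 3.13
```

```bash
cat >> rob.py <<'E'
CQ=np.array([.5467,-.2998,.170])
def stow(R,cx,cy):
    s=fr(GQ,0,.06-R);op_mm(45);above(s,GQ[2],.16);to(s,.047,.12,8);print("z",r.read_position());op_mm(0,25);print("gap",r.read_finger_gap()*87);to(s,.17,.12)
    e=fr(CQ,cx,cy);above(e,CQ[2],.17);to(e,.06,.12);h=to(e,.037,.03,4);print("down",h,r.read_position())
    op_mm(40);to(e,.17,.12);print(r.read_t())
E
python3 - <<'E'
from rob import *
stow(.017,.0335,.067)
above([.60,-.25],0,.25)
t=shot("t5","top");print(plugs(t));s=shot("s5","scene")
A=cv2.resize(t["frame"][150:290,170:430,::-1],(780,420),interpolation=cv2.INTER_CUBIC)
B=cv2.resize(s["frame"][110:260,120:420,::-1],(360,180),interpolation=cv2.INTER_CUBIC)
M=np.zeros((600,780,3),np.uint8);M[:420]=A;M[420:,:360]=B;cv2.imwrite("pics/m5.png",M)
E
```

```text
z [0.59771912 0.08907836 0.04784175]
gap 17.16318589094891
down True [ 0.56811087 -0.22781526  0.03987017]
45.4
[(np.int32(184), array([178.2, 220.8])), (np.int32(221), array([238.2, 249.2])), (np.int32(328), array([267.7, 260.2]))]
```

View pics/m5.png

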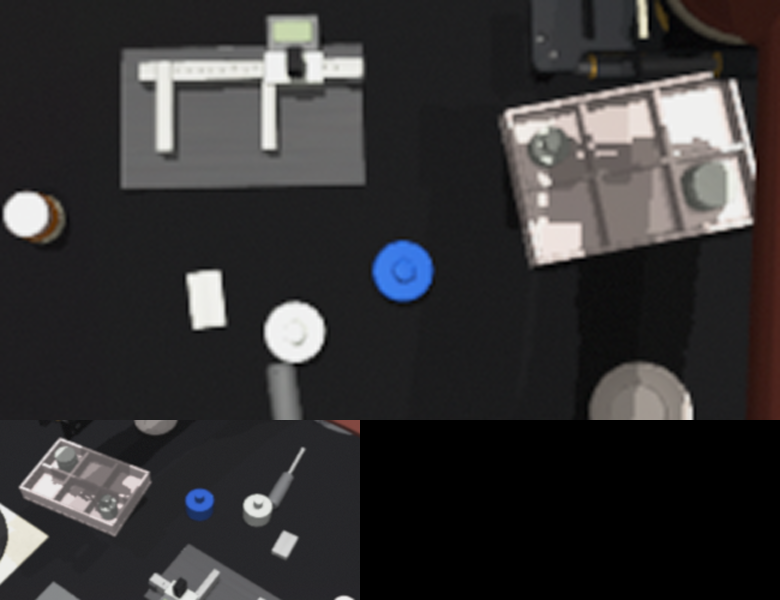

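Plug34 is stowed upright in the crate at (548,145) in the crop. Plug52 was knocked towards the robot, to top (267.7,260.2). I'll check whether it can be reached.

Run:
```python
from rob import *
t=load("t5.npz")
d=plane(t,[267.7,260.2],.032)-plane(load("top0.npz"),[268.4,249.8],.032)
p=np.array([.4352,-.0003])+d[:2];print(p)
# scene check
s=load("s5.npz");g=s["frame"].astype(int);m=(g.min(2)>110).astype(np.uint8)
k,l,st,ce=cv2.connectedComponentsWithStats(m)
for i in range(1,k):
    w=plane(s,ce[i],.034)
    if st[i,4]>100 and abs(w[:2]-p).max()<.03: print("scene",st[i],w.round(4))
def R(yaw,tilt): # tilt about world y: fingertips lean toward/away base
    y=np.array([-np.sin(yaw),np.cos(yaw),0]);z=np.array([0,0,-1.]);return Ro.from_euler('y',tilt)*Ro.from_matrix(np.c_[np.cross(y,z),y,z])
for z in(.035,.05,.075,.12):
  for yaw in(0,np.pi/2,np.pi,-np.pi/2):
    print(z,round(yaw,2),[td for td in(-30,-20,-15,-10,-5,0,5,10,15,20) if r.ik([*p,z],R(yaw,np.radians(td)).as_rotvec()) is not None])
```

```text
[0.40817731 0.00196167]
0.035 0 [-15, -10, -5, 0, 5, 10, 15, 20]
0.035 1.57 [15, 20]
0.035 3.14 [-15, -10, -5, 0, 5, 10, 15, 20]
0.035 -1.57 [-10, -5, 0, 5, 10, 15, 20]
0.05 0 [-15, -10, -5, 0, 5, 10, 15, 20]
0.05 1.57 [-10, 15, 20]
0.05 3.14 [-15, -10, -5, 0, 5, 10, 15, 20]
0.05 -1.57 [-15, -10, -5, 0, 5, 10, 15, 20]
0.075 0 [-15, -10, -5, 0, 5, 10, 15, 20]
0.075 1.57 [20]
0.075 3.14 [-15, -10, -5, 0, 5, 10, 15, 20]
0.075 -1.57 [-15, -10, -5, 0, 5, 10, 15, 20]
0.12 0 [-15, -10, -5, 0, 5, 10, 15, 20]
0.12 1.57 []
0.12 3.14 [-15, -10, -5, 0, 5, 10, 15, 20]
0.12 -1.57 [-15, -10, -5, 0, 5, 10, 15, 20]
```

```bash
sed -i 's/op_mm(45);above(xy,yaw+np.pi\/2,.12)/op_mm(38);above(xy,yaw+np.pi\/2,.12)/' rob.py
python3 - <<'E'
from rob import *
pick(np.array([.4082,.0015]))
print(r.read_t());c=shot("w6","wrist")
E
```

```text
z 0.03548484309264312
gaps 17.647507432789094 17.21229451467785 F 24.998082518577576
after lift 16.744230763400875
54.6
```

View pics/w6.png

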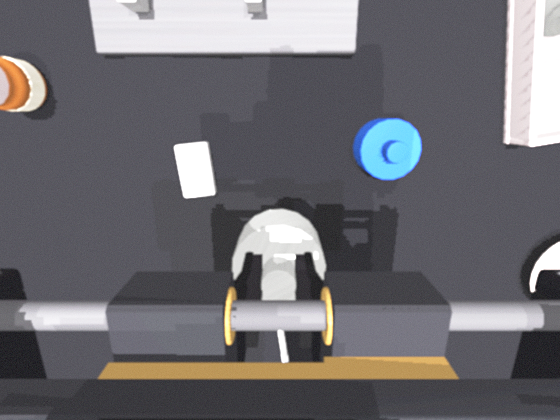

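Plug52 is held centred between the pads at (279,250), and the block and blue look-alike are untouched. Now I'll check it.

Run:
```python
from rob import *
measure(.026)
reopen()
above(fr(GQ,-.06,-.15),GQ[2],.22)
d=shot("s7","scene");t=shot("t7","top")
B=cv2.resize(d["frame"][190:310,240:360,::-1],(400,400),interpolation=cv2.INTER_CUBIC)
A=cv2.resize(t["frame"][150:230,200:300,::-1],(400,320),interpolation=cv2.INTER_CUBIC)
M=np.zeros((400,800,3),np.uint8);M[:,:400]=B;M[:320,400:]=A;cv2.imwrite("pics/m7.png",M)
print(proj(d,[*fr(GQ,0,.034),.062]))
```

```text
down True [0.59705997 0.07458872 0.04691246]
gap 13.988932243578567
slide F 1.6714926248731754
-5 0.67 | -4 -1.71 | -3 -1.42 | -2 -2.56 | -1 -1.28 | 0 -2.12 | 1 -1.47 | 2 -1.57 | 3 -2.26 | 4 -2.32 | 5 -3.09 | 6 -4.09 | 7 -4.28 | 8 -4.83 | 9 -4.79 | 10 -7.12 | F -6.586762645127797 68.3
71.275
[317.38847708 257.15844853]
```

View pics/m7.png

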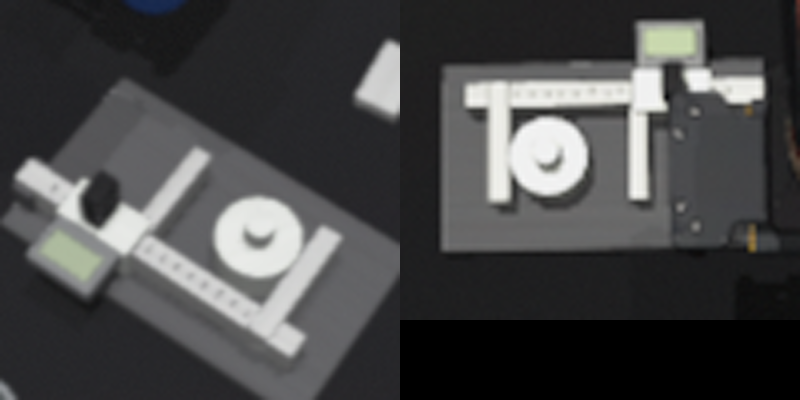

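Plug52 is upright against the anvil at crop (259,237), so it was pressed home. Now I'll stow it and shut the jaw.

Run:
```python
from rob import *
stow(.026,-.0335,.067)
g=grip_xy(.08);above(g,GQ[2],.14);to(g,.0515,.12,8);op_mm(0,15);f0=fy();print("gap",r.read_finger_gap()*87)
to(grip_xy(.004),.0515,.07);to(grip_xy(-.006),.0515,.02);r.pause(.3);print("F",fy()-f0)
op_mm(45);to(grip_xy(-.006),.16);above([.62,-.02],0,.3)
above([.45,.30],0,.3)
d=shot("s8","scene");t=shot("t8","top");print(r.read_t(),plugs(t))
B=cv2.resize(d["frame"][110:310,120:360,::-1],(400,333),interpolation=cv2.INTER_CUBIC)
A=cv2.resize(t["frame"][150:270,200:440,::-1],(800,400),interpolation=cv2.INTER_CUBIC)
cv2.imwrite("pics/m8.png",np.r_[A,np.c_[B,np.zeros_like(B)]][:600]) if 0 else None
M=np.zeros((600,800,3),np.uint8);M[:267,:533]=cv2.resize(A,(533,267));M[267:,:400]=B;cv2.imwrite("pics/m8.png",M)
```

```text
z [0.59767085 0.08010643 0.04783177]
gap 17.27465791412856
down True [ 0.5020315  -0.23917915  0.03983071]
80.875
gap 13.860087197494044
F -5.745844446855263
89.8333 [(np.int32(183), array([178.1, 220.9])), (np.int32(218), array([238.3, 249.3]))]
```

View pics/m8.png

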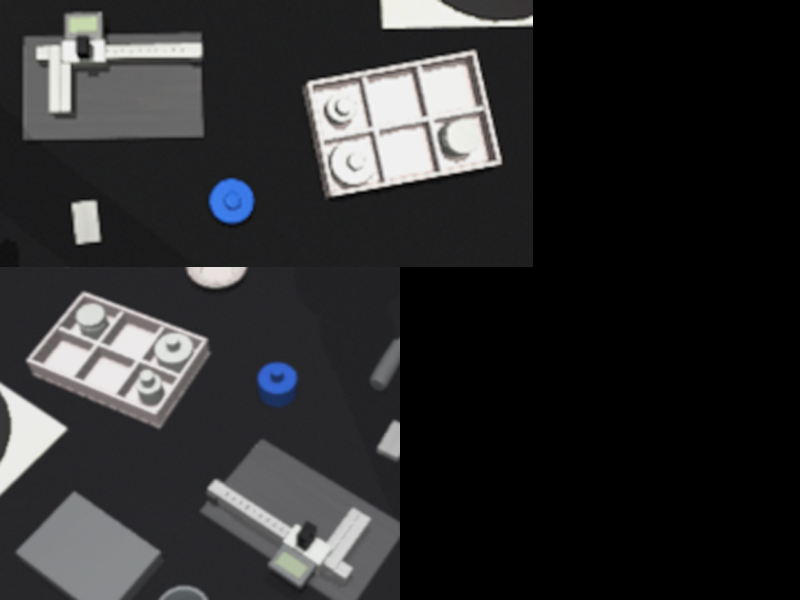

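Both plugs stand upright in their own cells, at (340,109) and (352,161). The tin at (460,140) is untouched and the jaws are shut at (60,85). Handing in.

```bash
python3 -c "
from workcell import r
print(r.close_job())"
```

```text
the job is handed in; nothing more can be done
None
```

The job is handed in, though the hand-in call gave no verdict: the two plugs present (34 mm, then 52 mm) were each checked on the caliper with about 6.6 N on the grip, then stood upright in empty crate cells, and the caliper is shut with the tin, jar and block not visibly moved.

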